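# Log the specimen and hold the index plunger out

### The job

Log the clamped specimen first: squeeze the trigger of the scanner on the post all the way in against its grip, keep it in for a moment, and let it spring fully back out. Then take the black knob of the spring plunger on the round specimen stage, pull it straight out of the index plate as far as it goes, and finish while still holding it there in the fingers, because I will be turning the plate by hand and the spring would push the pin back in. Leave the loose things on the bench where they are.

Things in the scene. Friction and masses are not known exactly. Their poses are not given: they have to be found in the camera images.
- base: round grey cast base of the specimen stage, 224 mm across and 20 mm high, fixed to the bench; origin at the centre of its underside on the bench, z up
- stage: fixed on the base: steel index plate (disc 120 mm across, top 95 mm above the bench), jaws with the clamped specimen on it (to 126 mm) and an aluminium bracket 38 mm wide, 102 mm high, carrying the spring plunger. Origin on the disc's axis at bench level, z up. The bracket is on the stage's own -x side (outer face x = -90 mm, nose to -98 mm); the plunger is pulled level along the stage's own -x
- knob_grip (a point): middle of the knob's round grip: level cylinder 22 mm across, 29 mm long (14.5 mm either way along x), axis 80 mm above the bench, ended on the outer (-x) side by a flange 30 mm across, 6 mm thick; 8 mm of free air between nose and grip when seated. Axes as those of the stage: pinch across y, pull along -x
- plunger (a joint): how far the plunger is pulled out (m): 0 seated in its hole in the index plate, 0.018 fully back against its stop. The spring pushes it home with about 4 N when seated and 10 N fully back
- scanner: grey and black hand scanner clamped on its side on a fixed post, foot plate 110 x 100 mm. Origin at bench level, z up. Its head (115 mm long, top 136 mm above the bench, x = -1 to 63 mm) looks along its own -y to the stage; the pistol grip sticks out level along its own -x (to x = -103 mm), mid-height 110 mm, y = -13 to 13 mm, 28 mm thick in z, free air below
- squeeze_point (a point): fixed point 37 mm along the grip from the head, 110 mm above the bench, about half-way between the grip's back face (19 mm off on +y) and the trigger's front when squeezed in (17 mm off on -y; at rest 26 mm here, 30 mm at its tip). Axes as those of the scanner: squeeze across y
- trigger (a joint): angle of the grey trigger (rad), a lever 50 mm long, 20 mm high, 8 mm thick on the -y side of the grip, hinged on an upright pin next to the head: 0 sprung out, 0.27 squeezed fully in. A push of about 4 N at its middle starts it, about 10 N brings it fully in
- caliper: loose digital caliper, 200 mm long, lying flat, at most 12 mm high; origin under its middle
- jar: loose closed jar, 56 mm across, 85 mm high; origin under its centre
- bar_a: loose specimen bar 80 x 12 x 12 mm lying flat, long along its x; origin under its centre
- bar_b: loose specimen bar like bar_a
- driver: loose screwdriver lying along its x; origin under its middle
- weight: loose brass weight, 44 mm across, 54 mm high; origin under its centre
Mind the look-alikes: they are no part of the job. What is shaped like the bar_b but red or yellow is not meant.

How it is judged:
On the way, in this order (a step that is already met when the one before it is completed fails the run):
1. the scanner's trigger is squeezed in while the plunger is still seated (value of joint trigger above 0.21 rad and value of joint plunger below 0.003 m), for 0.2 s.
2. the trigger is let go and has sprung back out, the plunger still seated (value of joint trigger below 0.04 rad and value of joint plunger below 0.003 m), for 0.2 s.
3. the plunger is pulled fully back by the fingers (value of joint plunger above 0.0155 m and contact force between the fingers and plunger above 3 N), for 0.3 s.
At the end, for the whole second after the job is handed in: the plunger is fully back (at least 15.5 of its 18 mm) and kept there by the fingers on its knob (more than 3 N between them), no loose thing bearing on the knob, and the scanner's trigger is back out (below 0.04 rad) (all of step 3 and value of joint trigger below 0.04 rad and contact force between each of caliper, jar, bar_a, bar_b, driver, weight and plunger below 0.2 N); the arm keeps its last pose, push and grip.
It fails at once if a loose thing on the bench is moved by more than 30 mm (distance of any of caliper, jar, bar_a, bar_b, driver, weight from where it was at the start of the episode above 0.03 m).
It also fails if it takes over 45 s, if anything falls off the work surface, if the arm or the gripper's body presses on something with over 40 N, if the wrist force passes 120 N, or if a joint passes its speed limit or range.

### The arm

A 6-joint arm with a two-finger parallel gripper is mounted at the origin on the work surface. World frame = base frame: x ahead of the robot, y to its left, z up, the work surface at z = 0. Lengths are in m, angles in rad, forces in N, time in s.
With the tool pointing down it reaches from about 0.35 to 0.975 m from the base axis. Payload 4.9 kg.
Tool frame: the origin (TCP) lies midway between the tips of the shut fingers; the grasp point (between the pads) lies 19 mm behind it (manip.pinch_z is the distance from the TCP to the grasp point, in m); z points along the fingers, y is the direction in which the jaws open and shut (so a half turn about z gives the same grasp; the last joint's range is limited). The gripper opens to 85 mm and grips with 20 to 120 N. Pads are 22 mm wide; open, the fingers measure 114 mm over their backs; the gripper's body (76 mm by 85 mm) begins 54 mm behind the grasp point. The pads swing forward as they close: fully open they stand 13 mm farther back than shut.
Start: joints at [1.154, 0.053, 1.613, -0, 1.476, -0.119], TCP at [0.183, 0.597, 0.231] pointing down, gripper open.
Joint ranges: [-3.01, 3.01], [-1.01, 2.22], [0.06, 2.58], [-1.02, 4.17], [0.09, 2.62], [-3.14, 3.14]. Speed limits (rad/s): [2.57, 2.57, 3.14, 3.14, 3.14, 3.14].

### API

Orientations are given as a unit quaternion [w, x, y, z].
In Python, from plant import manip gives the robot as it stands.
- The arm moves only by the tool drive_tool, never from a script. Its argument "commands" is text: rows parted by semicolons, each of 5 numbers parted by spaces: the finger opening in mm, from 0 to 85.4, then the shift along the tool's x, y, z in units of 30 mm (1.0 is 30 mm), then the turn about the tool's z in degrees. A call has exactly 8 rows; each row shifts and turns the commanded pose from where the row before left it, along the tool's axes as they then stand; what a row does not reach is not made up. A row lasts 1/8 s, in which the tool goes at most 62.5 mm and 10.7 degrees, less where a joint would pass 70% of its speed; a pose out of reach is approached as far as the arm can. A call is refused whole if a number of a shift passes 1 or a number of a turn 10.7, either way. A call with a gripper value outside its range is refused whole. The fingers move at their own pace and stop on an object; the grip force is fixed at half the most. Time passes only in rows, so rows that do not move let the fingers close, or fill a call up. It gives the time, the measured TCP pose, the force and the opening at its end, in the units of the state.
- manip.state(): the state, without advancing time (a new reading comes with each control period).
- manip.grab_frame(name): name is "scene" or "top"; returns the picture (384x512x3 uint8, red, green, blue); there is no depth.
- manip.camera_params(name): a dict with "fx", "fy", "cx", "cy" (pixels), "distortion" ([k1, k2, p1, p2, k3] as OpenCV has them; the pictures are not rectified), "xyz" and "orientation" of the camera in the world. Camera axes: x right, y down, z forward; pixel columns grow to the right and rows downward; lengths in m; the calibration is good to about 2 mm. A picture is of the moment at which its call begins. camera_params takes no time and is no camera call.
- manip.job_done(): hands the job in, once; it reports no verdict.
The state is a dict: "time": time; "joint_pos": joint angles; "joint_vel": joint speeds; "joint_efforts": joint torques, N m; "tool_pos": TCP position; "tool_rot": TCP orientation; "contact_force": force on the tool from outside, world axes, zero at the start; "ft_torque": the same for the moment, N m; "gripper_width": opening from 0.0 (shut) to 1.0 (fully open).
Only numpy, scipy, OpenCV 4.12 (cv2) and the standard library are available. Lean on these libraries where they do the work, as an engineer would, in place of code of your own. Each camera call takes 0.05 s, during which the arm holds its last target. There are 200 camera calls.

## Working session

There is one attempt and no reset: what is moved stays moved. The work goes in short steps, Python scripts to look and compute and a tool call to move; the robot and the scene stay as the last step left them, time stands still between calls to the robot, and variables do not carry over. Pictures are saved under pics/ and viewed, about 8 in all and at most 12, crops included, and the job is handed in when it is done.

Besides the shell and the picture viewer there is one more tool, called after "Request:" as name(argument=value, ...) on one line, values as JSON. drive_tool: Moves the arm, as the interface text tells. Its arguments: {"type":"object","properties":{"commands":{"type":"string"}},"required":["commands"]}

```bash
ls; mkdir -p pics; python3 - <<'E'
from plant import manip
import cv2
for n in("scene","top"):
    im=manip.grab_frame(n); cv2.imwrite(f"pics/{n}0.png",im[:,:,::-1])
    print(manip.camera_params(n))
print(manip.state(), manip.pinch_z)
a=[cv2.imread(f"pics/{n}0.png") for n in("scene","top")]
E
```

```text
pics
{'fx': 366.40062582429147, 'fy': 366.40062582429147, 'cx': 247.9583510650493, 'cy': 192.5338215754064, 'distortion': array([-0.10882545,  0.        ,  0.        ,  0.        ,  0.        ]), 'xyz': array([ 1.22667372, -0.43225041,  0.83708698]), 'orientation': array([-0.31741219,  0.78970257,  0.48443872, -0.2023326 ])}
{'fx': 483.67065538178554, 'fy': 483.67065538178554, 'cx': 249.8645036853975, 'cy': 190.43833303562363, 'distortion': array([-0.13903605,  0.        ,  0.        ,  0.        ,  0.        ]), 'xyz': array([ 0.24679347, -0.11395475,  1.56828405]), 'orientation': array([ 0.08382987, -0.69269101,  0.71174406, -0.08106859])}
{'time': 0.1, 'joint_pos': array([ 1.15399079e+00,  5.33006259e-02,  1.61415735e+00,  1.44579158e-05,
        1.47596635e+00, -1.19017246e-01]), 'joint_vel': array([-0.00075351, -0.00242717, -0.00158085,  0.00050201, -0.00125991,
        0.00044935]), 'joint_efforts': array([ 1.18007074e-04, -3.94903457e+01, -3.71363604e+01, -7.35356139e-05,
        3.92525093e-03,  1.64007218e-05]), 'tool_pos': array([0.18315928, 0.59698036, 0.23017948]), 'tool_rot': array([-2.49377093e-04,  1.48345228e-01,  9.88935212e-01, -8.81258588e-04]), 'contact_force': array([-0.22795813, -0.15793105, -0.47902912]), 'ft_torque': array([ 0.01415646, -0.01318049, -0.01071395]), 'gripper_width': 1.0016619732854088} 0.0187
```

View pics/scene0.png

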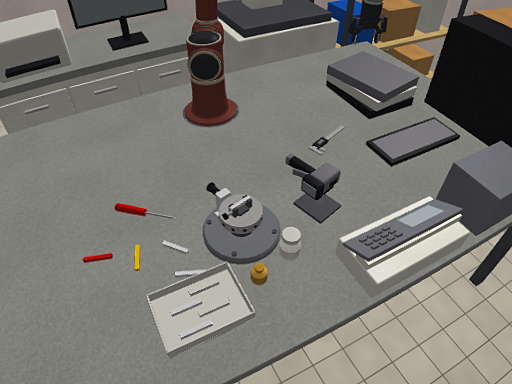

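View pics/top0.png

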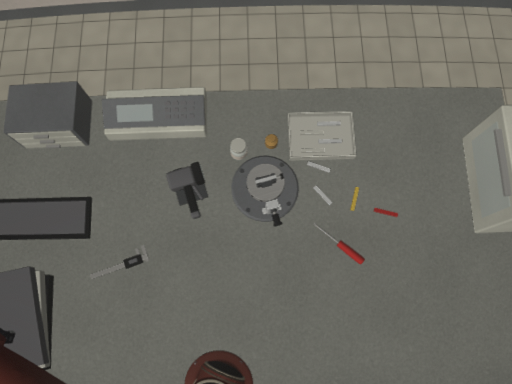

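```bash
cat > h.py <<'E'
import numpy as np, cv2
from scipy.spatial.transform import Rotation as R
from plant import manip
P={n:manip.camera_params(n) for n in("scene","top")}
def Rw(q): return R.from_quat([q[1],q[2],q[3],q[0]]).as_matrix()
def K(p): return np.array([[p["fx"],0,p["cx"]],[0,p["fy"],p["cy"]],[0,0,1]])
def ray(n,uv):
    p=P[n]; x=cv2.undistortPoints(np.float64([[uv]]),K(p),p["distortion"])[0,0]
    d=Rw(p["orientation"])@np.array([x[0],x[1],1]); return p["xyz"],d/np.linalg.norm(d)
def plane(n,uv,z):
    o,d=ray(n,uv); return o+d*(z-o[2])/d[2]
def tri(a,b):
    o1,d1=ray("scene",a);o2,d2=ray("top",b)
    s=np.linalg.lstsq(np.c_[d1,-d2],o2-o1,rcond=None)[0]
    p,q=o1+s[0]*d1,o2+s[1]*d2; return (p+q)/2,np.linalg.norm(p-q)
def proj(n,X):
    p=P[n];M=Rw(p["orientation"]).T
    return cv2.projectPoints(np.float64(X).reshape(-1,1,3),cv2.Rodrigues(M)[0],-M@p["xyz"],K(p),p["distortion"])[0][:,0]
E
python3 - <<'E'
from h import *
a=cv2.imread("pics/scene0.png")[140:270,190:350]; b=cv2.imread("pics/top0.png")[125:235,155:315]
f=lambda i:cv2.resize(i,None,fx=5,fy=5,interpolation=cv2.INTER_CUBIC)
cv2.imwrite("pics/s_crop.png",cv2.resize(f(a)[:600],None,fx=1,fy=1)); cv2.imwrite("pics/t_crop.png",f(b))
print(plane("top",(265,188),.02),plane("top",(276,218),.08),plane("top",(192,205),.11),plane("top",(238,148),.085),plane("top",(272,141),.054))
E
```

```text
[ 0.62232764 -0.16284258  0.02      ] [ 0.51047191 -0.19207238  0.08      ] [0.55285073 0.06689427 0.11      ] [ 0.74165963 -0.07829344  0.085     ] [ 0.77314579 -0.19032046  0.054     ]
```

View pics/s_crop.png

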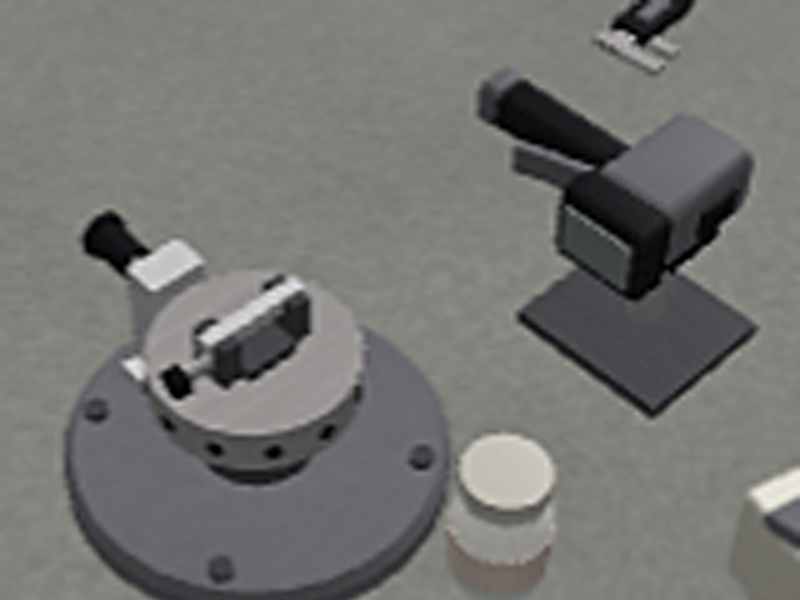

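View pics/t_crop.png

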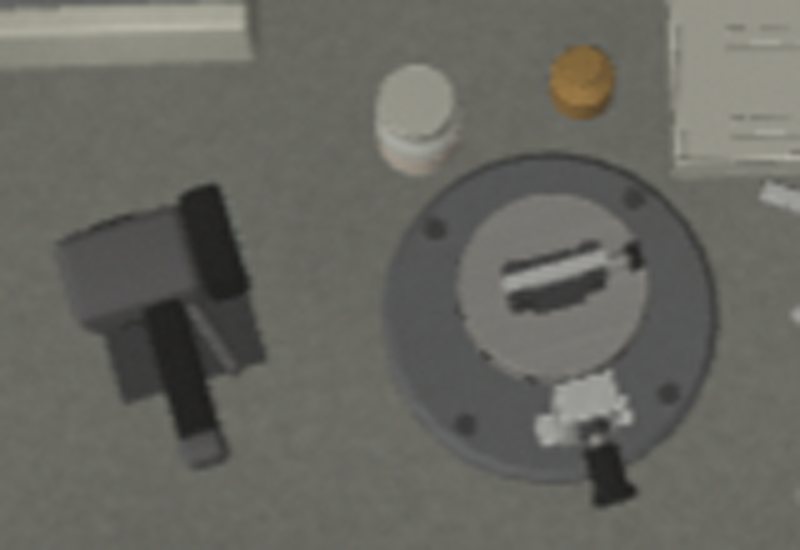

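```bash
cat > m.py <<'E'
from h import *
c=lambda u,v:(155+(u-2)/5,125+(v-2)/5)
s=lambda u,v:(190+(u-2)/5,140+(v-2)/5)
C=plane("top",c(553,287),.095); C2=plane("scene",s(254,355),.095)
print("disc",C,C2, "base",plane("top",c(551,316),.02))
F,g=tri(s(103,236),c(614,495)); F1=plane("top",c(614,495),.08); F2=plane("scene",s(103,236),.08)
print("flange",F,g*1e3,F1,F2, np.linalg.norm((F1-C)[:2]))
E=plane("top",c(209,462),.124); H=plane("top",c(165,305),.124)
d=(H-E)[:2]; print("grip end,head",E,H,np.linalg.norm(d),np.degrees(np.arctan2(d[1],d[0])))
print("grip end scene",plane("scene",s(486,84),.124), plane("scene",s(622,148),.124), "trig tip",plane("top",c(236,368),.12),plane("scene",s(517,150),.12))
for nm,Cc,FF in(("st",C,F1),): 
    d=(Cc-FF)[:2]; print("stage yaw",np.degrees(np.arctan2(d[1],d[0])))
# foot plate
print("foot", [plane("scene",s(*q),.005)[:2].round(3) for q in((519,318),(655,415),(756,328))])
t=Rw(manip.state()["tool_rot"]); print(t)
E
python3 m.py
```

```text
disc [ 0.62352351 -0.16175621  0.095     ] [ 0.62871345 -0.16476572  0.095     ] base [ 0.62302384 -0.16220665  0.02      ]
flange [ 0.49238136 -0.19670699  0.07983213] 1.9653515845646157 [ 0.49265395 -0.1957621   0.08      ] [ 0.49224189 -0.19769402  0.08      ] 0.13521554476508085
grip end,head [0.51230883 0.05172657 0.124     ] [0.61142893 0.07887391 0.124     ] 0.10277048780505756 15.316750238755676
grip end scene [0.52086176 0.04327009 0.124     ] [0.60625318 0.08393284 0.124     ] trig tip [0.57127987 0.03542916 0.12      ] [0.57616581 0.03137882 0.12      ]
stage yaw 14.56593603069234
foot [array([0.604, 0.026]), array([0.707, 0.057]), array([0.678, 0.151])]
[[-9.55987262e-01  2.93407200e-01 -7.54696590e-04]
 [ 2.93408079e-01  9.55985833e-01 -1.66902750e-03]
 [ 2.31774565e-04 -1.81700310e-03 -9.99998322e-01]]
```

Request:
drive_tool(commands="85 0 0 0 -8.25;85 0 0 0 -8.25;85 0 0 0 -8.25;85 0 0 0 -8.25;85 -.32 -.86 0 0;85 -.32 -.86 0 0;85 -.32 -.86 0 0;85 -.32 -.86 0 0")

```text
time: 1.1
tool_pos: [0.2489, 0.5078, 0.2307]
tool_rot: [-0.0, -0.139, 0.99, -0.0]
contact_force: [0.0, 1.2, -0.2]
gripper_width: 0.993
```

Request:
drive_tool(commands="85 -.32 -.86 0 0;85 -.32 -.86 0 0;85 -.32 -.86 0 0;85 -.32 -.86 0 0;85 -.32 -.86 0 0;85 -.32 -.86 0 0;85 -.32 -.86 0 0;85 -.32 -.86 0 0")

```text
time: 2.1
tool_pos: [0.3794, 0.3305, 0.2307]
tool_rot: [-0.0, -0.139, 0.99, -0.0]
contact_force: [0.6, -0.2, -0.9]
gripper_width: 0.991
```

Request:
drive_tool(commands="85 -.32 -.86 0 0;85 -.32 -.86 0 0;85 -.32 -.86 0 0;85 -.32 -.86 0 0;85 -.32 -.86 0 0;85 -.32 -.86 0 0;85 0 0 0 0;85 0 0 0 0")

```text
time: 3.1
tool_pos: [0.4766, 0.1987, 0.2309]
tool_rot: [-0.0, -0.139, 0.99, 0.0]
contact_force: [-0.1, 0.8, -0.3]
gripper_width: 0.995
```

Request:
drive_tool(commands="85 -.32 -.87 0 0;85 -.32 -.87 0 0;85 -.32 -.87 0 0;85 -.32 -.87 0 0;85 -.32 -.87 0 0;85 -.34 -.88 0 0;85 0 0 1 0;85 0 0 .9 0")

```text
time: 4.1
tool_pos: [0.576, 0.0644, 0.1736]
tool_rot: [0.0, -0.139, 0.99, 0.0]
contact_force: [0.4, 0.1, -0.9]
gripper_width: 0.995
```

```bash
cat > look.py <<'E'
import sys
from h import *
tag,k=sys.argv[1],float(sys.argv[2])
X=np.array(eval(sys.argv[3])); st=manip.state()
print(st["tool_pos"],st["contact_force"],st["gripper_width"])
out=[]
for n in("scene","top"):
    im=manip.grab_frame(n)[:,:,::-1].copy(); q=proj(n,X); c=q[0].astype(int); h=50
    x0,y0=max(c[0]-h,0),max(c[1]-h,0); cr=cv2.resize(im[y0:y0+2*h,x0:x0+2*h],(400,400),interpolation=cv2.INTER_CUBIC)
    for i,p in enumerate(q): cv2.circle(cr,tuple(((p-[x0,y0]+.5)*4).astype(int)),2,(0,255,0) if i else (0,0,255),-1)
    print(n,"crop origin",x0,y0); out.append(cr)
cv2.imwrite(f"pics/{tag}.png",np.hstack(out))
E
python3 - <<'E'
import numpy as np,subprocess
o=np.array([.611,.080]);a=np.radians(16);R=np.array([[np.cos(a),-np.sin(a)],[np.sin(a),np.cos(a)]])
L=[(-38,-6,110),(-103,13,124),(-103,-13,124),(-1,13,124),(-1,-13,124),(-53,-36,120),(63,-60,136)]
X=[[*(o+R@np.array(l[:2])/1e3),l[2]/1e3] for l in L]
print(subprocess.run(["python3","look.py","scan1","4",str([[float(v) for v in x] for x in X])],capture_output=True,text=True))
E
```

```text
CompletedProcess(args=['python3', 'look.py', 'scan1', '4', '[[0.5761258796892459, 0.06375821030332413, 0.11], [0.5084067596927322, 0.06410575439804723, 0.124], [0.5155733309439742, 0.039112950303650945, 0.124], [0.6064554526784407, 0.09222076469138114, 0.124], [0.6136220239296827, 0.06722796059698485, 0.124], [0.569976074924681, 0.030785799087919563, 0.12], [0.688097728193134, 0.039689451660171814, 0.136]]'], returncode=0, stdout='[0.57599047 0.06435616 0.17363958] [ 0.43383823  0.06718175 -0.88727654] 0.9947052601572582\nscene crop origin 252 118\ntop crop origin 143 147\n', stderr='')
```

View pics/scan1.png

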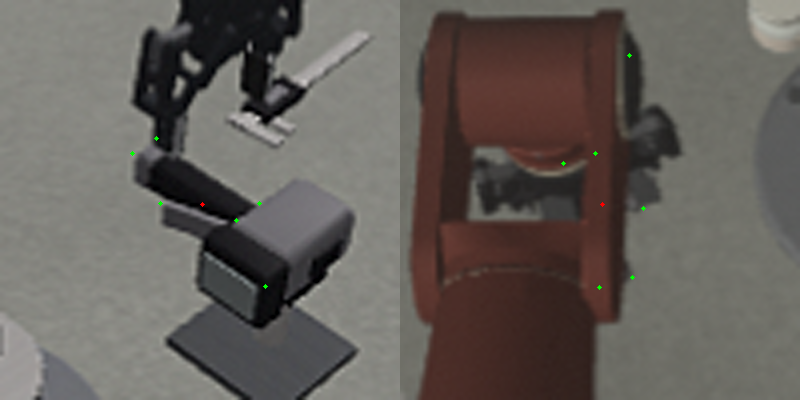

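Request:
drive_tool(commands="85 0 0 .9 0;85 0 0 .9 0;85 0 0 .95 0;75 0 0 0 0;65 0 0 0 0;60 0 0 0 0;60 0 0 0 0;60 0 0 0 0")

```text
time: 5.2
tool_pos: [0.5764, 0.0635, 0.0924]
tool_rot: [0.0, -0.139, 0.99, -0.0]
contact_force: [0.4, -0.1, 0.5]
gripper_width: 0.702
```

Request:
drive_tool(commands="56 0 0 0 0;54 0 0 0 0;52 0 0 0 0;50 0 0 0 0;48 0 0 0 0;46 0 0 0 0;46 0 0 0 0;46 0 0 0 0")

```text
time: 6.2
tool_pos: [0.5761, 0.0634, 0.0918]
tool_rot: [-0.0, -0.139, 0.99, -0.0]
contact_force: [-0.7, -3.7, 2.7]
gripper_width: 0.541
```

Request:
drive_tool(commands="43 0 0 0 0;40 0 0 0 0;38 0 0 0 0;37 0 0 0 0;36 0 0 0 0;36 0 0 0 0;36 0 0 0 0;36 0 0 0 0")

```text
time: 7.2
tool_pos: [0.5754, 0.0654, 0.0922]
tool_rot: [-0.001, -0.139, 0.99, 0.002]
contact_force: [-4.2, 0.7, 7.6]
gripper_width: 0.427
```

Request:
drive_tool(commands="34 0 0 0 0;32 0 0 0 0;30 0 0 0 0;30 0 0 0 0;30 0 0 0 0;30 0 0 0 0;30 0 0 0 0;30 0 0 0 0")

```text
time: 8.2
tool_pos: [0.5752, 0.0659, 0.0925]
tool_rot: [-0.001, -0.138, 0.99, 0.002]
contact_force: [-5.9, 3.2, 9.0]
gripper_width: 0.402
```

```bash
python3 look.py scan2 4 '[[.576,.064,.11],[.567,.0245,.12],[.5743,.0339,.12]]'
```

```text
[0.57516247 0.06591847 0.09246057] [-5.94371051  3.23009054  8.9527203 ] 0.40193972950873197
scene crop origin 252 118
top crop origin 142 147
```

View pics/scan2.png

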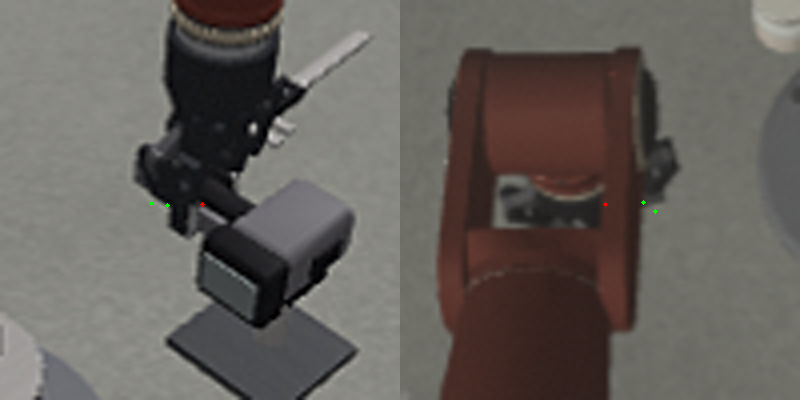

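Request:
drive_tool(commands="45 0 0 0 0;60 0 0 0 0;85 0 0 0 0;85 0 0 0 0;85 0 0 0 0;85 0 0 0 0;85 0 0 -.4 0;85 0 0 -.8 0")

```text
time: 9.3
tool_pos: [0.5753, 0.0635, 0.1277]
tool_rot: [-0.001, -0.139, 0.99, 0.0]
contact_force: [1.1, -0.2, 0.4]
gripper_width: 0.993
```

Request:
drive_tool(commands="85 0 0 -1 0;85 0 0 -1 0;85 0 0 -.4 0;85 .5 -.84 0 1.4;85 .5 -.84 0 0;85 .5 -.84 0 0;85 .5 -.84 0 0;85 .5 -.84 0 0")

```text
time: 10.3
tool_pos: [0.5351, -0.0783, 0.1993]
tool_rot: [-0.0, -0.127, 0.992, 0.0]
contact_force: [0.8, -0.5, -0.0]
gripper_width: 0.991
```

Request:
drive_tool(commands="85 .5 -.84 0 0;85 .5 -.84 0 0;85 .5 -.84 0 0;85 .3 -.5 0 0;85 0 0 0 0;85 0 0 0 0;85 0 0 0 0;85 0 0 0 0")

```text
time: 11.3
tool_pos: [0.5065, -0.1781, 0.1998]
tool_rot: [0.0, -0.127, 0.992, 0.0]
contact_force: [-0.1, 0.8, 0.2]
gripper_width: 0.997
```

Request:
drive_tool(commands="85 .07 -.46 0 0;85 0 0 .8 0;85 0 0 .85 0;85 0 0 .85 0;85 0 0 0 0;85 0 0 0 0;85 0 0 0 0;85 0 0 0 0")

```text
time: 12.3
tool_pos: [0.5084, -0.193, 0.126]
tool_rot: [0.001, -0.127, 0.992, -0.001]
contact_force: [-0.7, -0.6, 0.1]
gripper_width: 0.995
```

```bash
python3 look.py knob1 4 '[[.508,-.192,.08],[.4911,-.1964,.08],[.6235,-.1625,.095]]'
```

```text
[ 0.50835359 -0.19301113  0.12603003] [-0.65808391 -0.63103644  0.11268442] 0.9950876169320821
scene crop origin 164 139
top crop origin 226 168
```

View pics/knob1.png

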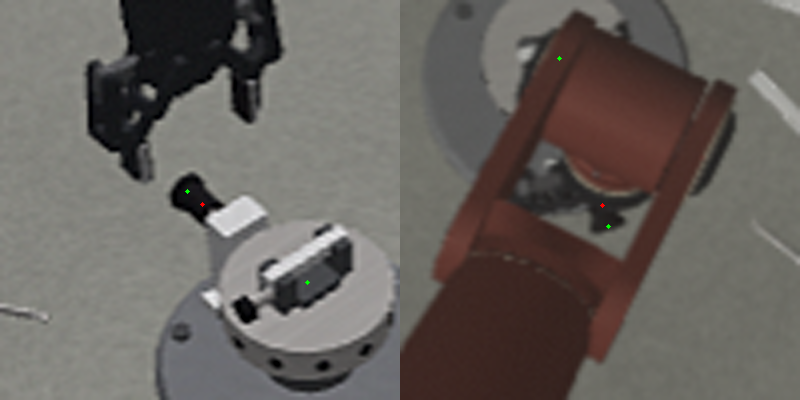

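The overlay sits on the black knob: grip centre at (202,205) and flange at (187,191) in the scene crop. The other black knob, at (245,308), is the jaw screw and isn't the one meant. Descending to the plunger knob.

Request:
drive_tool(commands="85 0 0 .7 0;85 0 0 .7 0;85 0 0 .75 0;65 0 0 0 0;50 0 0 0 0;40 0 0 0 0;32 0 0 0 0;28 0 0 0 0")

```text
time: 13.4
tool_pos: [0.508, -0.1928, 0.0608]
tool_rot: [0.0, -0.127, 0.992, -0.0]
contact_force: [-0.5, 0.4, -0.2]
gripper_width: 0.327
```

Request:
drive_tool(commands="26 0 0 0 0;24 0 0 0 0;23 0 0 0 0;22 0 0 0 0;21 0 0 0 0;20 0 0 0 0;20 0 0 0 0;20 0 0 0 0")

```text
time: 14.4
tool_pos: [0.5076, -0.1924, 0.0604]
tool_rot: [-0.0, -0.127, 0.992, 0.0]
contact_force: [-2.6, 3.3, 3.2]
gripper_width: 0.242
```

Request:
drive_tool(commands="16 0 0 0 0;12 0 0 0 0;10 0 0 0 0;10 0 0 0 0;10 0 0 0 0;10 0.1 0 0 0;10 0.1 0 0 0;10 0 0 0 0")

```text
time: 15.4
tool_pos: [0.5033, -0.1935, 0.0605]
tool_rot: [0.002, -0.126, 0.992, 0.0]
contact_force: [3.3, 6.0, 0.9]
gripper_width: 0.239
```

Request:
drive_tool(commands="10 .07 .03 0 0;10 .07 0 0 0;10 .07 0 0 0;10 .07 0 0 0;10 .06 0 0 0;10 0 0 0 0;10 0 0 0 0;10 0 0 0 0")

```text
time: 16.4
tool_pos: [0.4942, -0.1958, 0.0605]
tool_rot: [0.003, -0.126, 0.992, -0.001]
contact_force: [8.3, 3.8, -2.3]
gripper_width: 0.24
```

Request:
drive_tool(commands="10 .05 0 0 0;10 .05 0 0 0;10 .04 0 0 0;10 0 0 0 0;10 0 0 0 0;10 0 0 0 0;10 0 0 0 0;10 0 0 0 0")

```text
time: 17.4
tool_pos: [0.4904, -0.1967, 0.0605]
tool_rot: [0.004, -0.126, 0.992, -0.001]
contact_force: [9.6, 3.2, -2.8]
gripper_width: 0.238
```

Request:
drive_tool(commands="10 .05 0 0 0;10 .05 0 0 0;10 0 0 0 0;10 0 0 0 0;10 0 0 0 0;10 0 0 0 0;10 0 0 0 0;10 0 0 0 0")

```text
time: 18.4
tool_pos: [0.4902, -0.1968, 0.0606]
tool_rot: [0.007, -0.126, 0.992, -0.001]
contact_force: [19.2, 7.4, -10.3]
gripper_width: 0.241
```

```bash
python3 look.py knob2 4 '[[.508,-.192,.08],[.4737,-.2009,.08]]'; python3 - <<'E'
from h import *
a=cv2.imread("pics/knob2.png"); im=manip.grab_frame("scene")[:,:,::-1]
b=cv2.resize(im[143:243,265:365],(400,400),interpolation=cv2.INTER_CUBIC)
cv2.imwrite("pics/end.png",np.hstack([a[:,:400],b])); print(manip.state()["contact_force"])
E
```

```text
[ 0.4901963  -0.19678249  0.0605727 ] [ 19.22372464   7.38945647 -10.25182793] 0.2406853718213928
scene crop origin 164 139
top crop origin 226 168
[ 21.16452966   6.38269317 -11.0322827 ]
```

View pics/end.png

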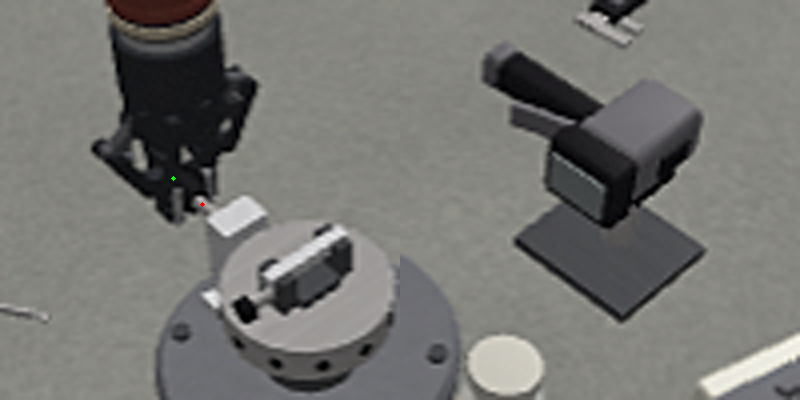

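Force has jumped to about 21 N with no further travel, so the plunger is at its stop. The bare steel pin shows at (203,203), and the trigger is sprung back out at (530,120). Handing in.

```bash
python3 -c "
from plant import manip
print(manip.job_done()); s=manip.state(); print(s['time'],s['contact_force'],s['gripper_width'])"
```

```text
the job is handed in; nothing more can be done
None
the job is handed in; nothing more can be done
```

The scanner trigger was squeezed and let go, and the plunger is now pulled back to its stop with its knob held in the fingers. I handed the job in at about 18.5 s of the 45 s. No verdict was reported.

- **Trigger:** The fingers closed to about 34 mm, slightly under the 36 mm expected for fully in, and held there for about a second. I then opened them, and the last picture shows the trigger sprung back out.
- **Plunger:** It travelled about 18 mm by the tool position. The spring force rose to about 10 N, then to about 21 N with no further travel, which means it was against the stop. The grip opening stayed at about 20.5 mm, so there was no sign of slipping.
- **Loose things:** I kept clear of them, and the jar and the other parts in view looked undisturbed. I did not measure their positions again.
- **Disagreements:** The two cameras differed by 2 to 6 mm on the measured points. The knob measured about 20.5 mm across against the 22 mm given. Neither affected the grasp.

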